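# Clamp the coin sizing plate on its marble stand

### The arm

A 6-joint arm with a two-finger parallel gripper is mounted at the origin on the work surface. World frame = base frame: x ahead of the robot, y to its left, z up, the work surface at z = 0. Lengths are in mm, angles in rad, forces in N, time in s.
With the tool pointing down it reaches from about 275 to 725 mm from the base axis. Payload 5.6 kg.
Tool frame: the origin (TCP) lies midway between the tips of the shut fingers; the grasp point (between the pads) lies 19 mm behind it; z points along the fingers, y is the line along which they close (so a half turn about z gives the same grasp; the last joint's range is limited). The gripper opens to 85 mm and grips with 20 to 120 N. Pads are 22 mm wide; open, the fingers measure 114 mm over their backs; the gripper's body (76 mm by 85 mm) begins 54 mm behind the grasp point. The pads swing forward as they close: fully open they stand 13 mm farther back than shut.
Start: joints at [-0.845, 0.255, 0.108, 0, -1.424, -0.285], TCP at [234.682, -497.41, 231.283] pointing down, gripper open.
Joint ranges: [-2.95, 2.95], [-1.21, 1.97], [-1.09, 1.5], [-2.87, 1.71], [-2.94, -0.07], [-3.05, 3.05]. Speed limits (rad/s): [2.57, 2.57, 3.14, 3.14, 3.14, 3.14].

### API

Orientations are given as a rotation vector (axis times angle).
In Python, from rig import robot gives the robot as it stands. The module is installed in compiled form; this text tells all that it offers.
- The arm moves only by the tool apply_moves, never from a script. Its argument "series" is a list of rows, each a list of 3 entries, a list of its own where there are three numbers: the turn, a rotation vector about the tool's x, y, z in degrees, then the shift along the tool's x, y, z in cm, then the closure in counts, from 0 (fully open) to 255 (shut). A call has exactly 5 rows; each row is the pose to reach, as a shift and turn from the pose commanded when the call began, along the tool's axes at that moment; what a row does not reach only later rows make up. A row lasts 1/8 s, in which the tool goes at most 62.5 mm and 10.7 degrees, less where a joint would pass 70% of its speed; a pose out of reach is approached as far as the arm can. A call with a gripper value outside its range is refused whole. The fingers move at their own pace and stop on an object; "force" is the grip in N (left out, the last holds). Time passes only in rows, so rows that repeat a pose let the fingers close, or fill a call up. It gives the time, the measured TCP pose, the force, the opening and the grip force at its end, in the units of the state.
- robot.state(): the state, without advancing time (a new reading comes with each control period).
- robot.camera(name): name is "side" or "top" or "wrist"; returns a dict with "color" (400x640x3 uint8, blue, green, red), "z_map" (400x640 float32, mm along the optical axis (not along the pixel's ray), 0 where there is no reading), "fx", "fy", "cx", "cy" (pixels), "rvec" (rotation vector, rad) and "tvec" (3), from world to camera coordinates, as OpenCV has them. Camera axes: x right, y down, z forward; pixel columns grow to the right and rows downward; lengths in mm; the calibration is good to about 2 mm. A picture is of the moment at which its call begins.
- robot.close_job(): hands the job in; it is judged then, once.
Trained networks look in the newest picture that a camera, given by its name, has taken for a name from the list of things; names that differ only in an ending like _2 or _b are one class to them, and where a whole thing is asked for, a point or a joint stands for the part that bears it (a point fixed in the world has none). Each returns a list of dicts, best first, with "confidence" (0 to 1); they miss things now and then, are a little off and sometimes report something else, mostly with a low value. They report only what shows in the picture. A call takes as long as a camera call. They do not tell look-alikes from the thing itself.
- robot.spot_in(camera, thing): "point" ([x, y, z] in mm, in the coordinates of the camera as it stood for that picture, good to about 4 mm: the middle of the surface that is visible of it).
- robot.cut_out(camera, thing): "region" (400x640 bool, what is visible of it).
The state is a dict: "time_s": time; "joints": joint angles; "joint_vel": joint speeds; "effort": joint torques, N m; "tcp_pos": TCP position; "tool_rot": TCP orientation; "contact_force": force on the tool from outside, world axes, zero at the start; "ft_torque": the same for the moment, N m; "gripper_width": finger opening in mm; "gripper_force": force on a finger pad.
Only numpy, scipy, OpenCV 4.12 (cv2) and the standard library are available. Lean on these libraries where they do the work, as an engineer would, in place of code of your own. Each camera call takes 0.05 s, during which the arm holds its last target. There are 200 camera calls.

### The job

Slide the brass coin sizing plate sideways onto the rod of the marble stand, open slot first and under the raised knob, until the rod is at the bottom of the slot and the plate lies flat on the marble. Then push the spring-lifted captive knob down, turn it clockwise (seen from above) until its thread catches, and keep turning until it clamps the plate firmly by itself when you let go. Leave the counter box, the domed coin and the loupe where they are.

Things in the scene. Friction and masses are not known exactly. Their poses are not given: they have to be found in the camera images.
- plate_grip (a point): On the loose brass sizing plate (0.42 kg, 176 x 76 x 8 mm, six round holes). An upright fin stands on it, 44 mm long (plate x), 14 mm thick (plate y), to 54 mm above the plate's underside; this point is on the fin's middle, 36 mm above the underside. Axes: x along the plate towards its open slot, y across, z up. Take the fin across its thickness from above.
- plate_seat (a point): On the plate's underside, where the rod's axis lies when the rod is at the bottom of the slot (1.5 mm to spare): 100 mm from the grip point along plate +x, 28 mm short of the slotted end. The slot, 20 mm wide, runs from 9.5 mm behind this point out to the end, flaring to about 29 mm at the mouth. Axes as the grip point.
- plate: The brass plate as a whole; origin at its underside, 38 mm in +x from the grip point and 62 mm in -x from the seat point. z is up when it lies flat.
- pad: Steel pressure pad under the knob, 48 mm across, 6 mm thick; origin at the centre of its underside. It carries the knob and only moves up and down on the rod, without turning. A spring lifts it: at rest its underside is 28 mm above the marble (net lift about 4 N there, 8 N when 20 mm down), so the 8 mm plate passes below it.
- knob_centre (a point): Centre of the round knurled steel knob (54 mm across, 40 mm tall, upright axis). The point rides with the pad and does not turn; how the knob is turned cannot be seen. Pushed down it moves 8 mm freely, then lugs inside land on a ledge. Kept pushed (6 to 12 N, spring included) and turned clockwise from above, it can drop 12 mm more, onto the plate, after some 0.5 to 1.9 rad: felt only.
- rod (a point): Centre of the top face of the round green marble stand (190 mm across, 30 mm tall, fixed to the shelf), on the axis of its upright steel rod (16 mm thick), which passes through pad and knob. z up.
- counter: Black coin counter box with a push button on top, 110 x 150 x 55 mm, loose; origin at the centre of its underside. Bystander.
- dome: Clear acrylic dome, 130 mm tall, on a round wooden base 124 mm across, a coin inside, loose; origin at the centre of its underside. Bystander.
- loupe: Polished chrome loupe lying flat: round frame 68 mm across and 12 mm thick, handle towards its +x to 105 mm from the frame's centre; origin under the frame's centre. Bystander.
- knob_top (a point): Centre of the knob's top face, 20 mm above its centre; does not turn. After the drop, more clockwise turning draws the pad down 2.6 mm per rad; it grips the 8 mm plate some 1.1 to 1.7 rad after the drop and comes to a firm stop at 1.7 to 2.4 rad (over 0.5 Nm), then holds by itself. Let go sooner it stays low but loose, or, less than 0.6 rad after the drop, springs up again.
Not all that is in view belongs to the job. Of the things like the part that bears pad, leave any that is pink; of the rest the smaller one is meant.

How it is judged (in metres and radians):
On the way, in this order (a step that is already met when the one before it is completed fails the run):
1. the plate is on the rod, at the bottom of its slot, flat on the marble (horizontal distance between plate_seat and rod below 0.005 m and z of plate_seat in the frame of rod below 0.003 m and angle between plate's own z axis and vertical below 0.06 rad), for 0.2 s.
2. the knob's thread holds the pad clamped on the plate (contact force between pad and plate above 4 N and z of pad in the frame of rod below 0.011 m and contact force between the fingers and pad below 0.2 N), for 0.2 s.
At the end, for the whole second after the job is handed in: The plate's seat point is within 5 mm of the rod's axis, the plate lies flat on the marble (within 3 mm and 0.06 rad) and at rest, and the released knob holds its pad on the plate (pad underside less than 11 mm above the marble) with more than 4 N (all of step 1 and contact force between pad and plate above 4 N and z of pad in the frame of rod below 0.011 m and linear speed of plate below 0.02 m/s); the robot touches nothing.
It fails at once if the counter box is moved more than 15 mm (distance of counter from where it was at the start of the episode above 0.015 m).
It fails at once if the domed coin is moved more than 15 mm or tipped (distance of dome from where it was at the start of the episode above 0.015 m or angle between dome's own z axis and vertical above 0.2 rad).
It fails at once if the loupe is moved more than 15 mm (distance of loupe from where it was at the start of the episode above 0.015 m).
It also fails if it takes over 72 s, if anything falls off the work surface, if the arm or the gripper's body presses on something with over 40 N, if the wrist force passes 120 N, or if a joint passes its speed limit or range.

## Working session

There is one attempt and no reset: what is moved stays moved. The work goes in short steps, Python scripts to look and compute and a tool call to move; the robot and the scene stay as the last step left them, time stands still between calls to the robot, and variables do not carry over. Pictures are saved under pics/ and viewed, at most 10 in all, crops included, and the job is handed in when it is done.

Besides the shell and the picture viewer there is one more tool, called after ">>>" as name(argument=value, ...), one argument or row to a line, values as JSON. apply_moves: Moves the arm, as the interface text tells. Its arguments: {"type":"object","properties":{"series":{"type":"array","items":{"type":"array"}},"force":{"type":"number"}},"required":["series"]}

```bash
mkdir -p pics
cat > h.py <<'E'
import numpy as np, cv2
from rig import robot
from scipy.spatial.transform import Rotation as R
def w(c,p): # cam->world
    Rm=cv2.Rodrigues(np.array(c['rvec'],float))[0]; return (np.atleast_2d(p)-np.ravel(c['tvec']))@Rm
def cloud(c,mask=None):
    z=c['z_map']; m=(z>0) if mask is None else (z>0)&mask
    v,u=np.nonzero(m); d=z[v,u]
    return w(c,np.c_[(u-c['cx'])/c['fx']*d,(v-c['cy'])/c['fy']*d,d])
def st():
    s=robot.state(); print({k:np.round(s[k],3).tolist() for k in s if k not in('joint_vel','effort')}); return s
E
python3 - <<'E'
from h import *
s=st()
ims=[]
for n in ('top','side'):
    c=robot.camera(n); cv2.imwrite(f'pics/{n}0.png',c['color'])
    print(n,c['fx'],w(c,[0,0,0]).round())
    for t in ('plate','plate_grip','pad','knob_top','rod','counter','dome','loupe'):
        for d in robot.spot_in(n,t)[:3]:
            print(n,t,round(d['confidence'],2),w(c,d['point']).round()[0])
E
```

```text
{'time_s': 0.0, 'joints': [-0.845, 0.256, 0.107, -0.0, -1.424, -0.285], 'tcp_pos': [234.48, -496.952, 230.387], 'tool_rot': [0.687, -3.065, -0.003], 'contact_force': [0.59, 0.185, -0.406], 'ft_torque': [0.008, -0.0, 0.008], 'gripper_force': 0.0, 'gripper_width': 85.771}
top 468.35136298256253 [[ 325.   46. 1048.]]
top plate 0.98 [ 528. -188.    6.]
top plate 0.2 [554.  46.  29.]
top plate_grip 0.93 [ 528. -187.   12.]
top plate_grip 0.33 [563.  49. 103.]
top pad 0.87 [563.  47. 106.]
top pad 0.71 [ 318. -201.  106.]
top knob_top 0.93 [340. 285. 150.]
top knob_top 0.78 [565.  51. 102.]
top knob_top 0.69 [ 324. -200.  105.]
top rod 0.94 [ 319. -196.   31.]
top rod 0.91 [339. 279.  42.]
top rod 0.82 [552.  46.  26.]
top counter 0.69 [ 743. -138.   60.]
top dome 0.68 [672. 311.  98.]
top loupe 0.79 [738.  79.  13.]
side 421.2512341575088 [[245. 529. 733.]]
side plate 0.65 [ 528. -182.   11.]
side plate_grip 0.59 [ 527. -184.    7.]
side pad 0.95 [559.  63. 103.]
side pad 0.91 [ 320. -188.   99.]
side pad 0.76 [340. 304. 154.]
side knob_top 0.92 [341. 302. 145.]
side knob_top 0.9 [560.  62. 105.]
side knob_top 0.65 [ 319. -190.   97.]
side rod 0.96 [350. 284.  47.]
side rod 0.73 [551.  70.  30.]
side rod 0.61 [ 315. -182.   33.]
side counter 0.59 [ 741. -114.   56.]
side dome 0.91 [668. 337.  86.]
side loupe 0.69 [735.  88.  11.]
```

View pics/top0.png

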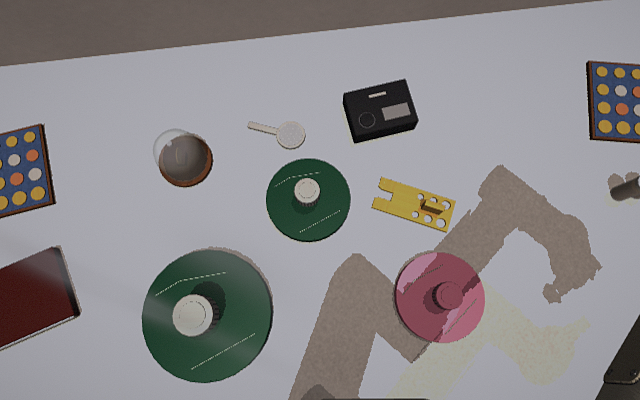

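View pics/side0.png

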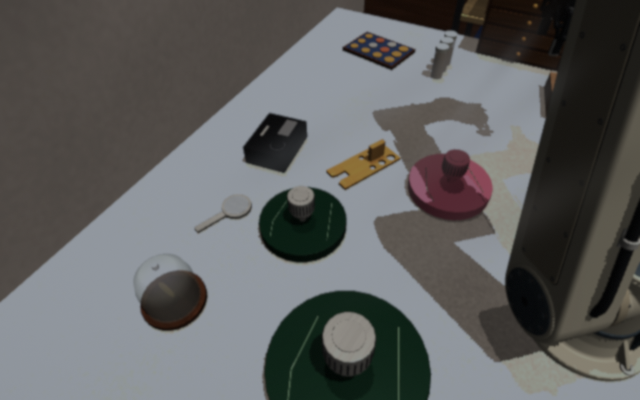

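The top view shows the plate at about (413,205) with its slot facing left towards the smaller green stand at (308,200). The pink stand is at (440,297), and the larger green one at (207,315) isn't the target. The side view agrees. Next I'll measure the plate and the stand.

```bash
cat >> h.py <<'E'
def stand(c,p=(558,50)):
    P=cloud(c); 
    near=np.hypot(P[:,0]-p[0],P[:,1]-p[1])<130
    D=P[near&(P[:,2]>20)&(P[:,2]<38)]
    cc=cv2.minEnclosingCircle(D[:,:2].astype(np.float32))
    K=P[near&(P[:,2]>96)&(P[:,2]<125)]
    return cc,np.median(D[:,2]),K
def plate(c,p=(528,-188)):
    P=cloud(c); near=np.hypot(P[:,0]-p[0],P[:,1]-p[1])<130
    return P[near&(P[:,2]>4)&(P[:,2]<16)],P[near&(P[:,2]>45)&(P[:,2]<65)]
E
python3 - <<'E'
from h import *
for n in('top','side'):
    c=robot.camera(n)
    (cc,r),z,K=stand(c)
    print(n,'disc',np.round(cc),round(r,1),z,'knob',len(K),K.mean(0).round(1),K.min(0).round(),K.max(0).round())
    cc2=cv2.minEnclosingCircle(K[K[:,2]>np.percentile(K[:,2],60)-3][:,:2].astype(np.float32));print('knobcirc',cc2, np.percentile(K[:,2],[50,90]))
    d=robot.cut_out(n,'plate')[0]
    m=cv2.erode(d['region'].astype(np.uint8),np.ones((2,2)))>0
    P=cloud(c,m); F=P[(P[:,2]>45)&(P[:,2]<65)]; B=P[(P[:,2]>3)&(P[:,2]<16)]
    print('plate n',len(B),'z',np.median(B[:,2]),cv2.minAreaRect(B[:,:2].astype(np.float32)))
    print('fin',len(F),np.median(F[:,2]),F.mean(0).round(1),cv2.minAreaRect(F[:,:2].astype(np.float32)))
E
```

```text
top disc [567.  50.] 95.1 30.41488748908569 knob 526 [566.   50.2 104.6] [540.  22.  96.] [593.  77. 110.]
knobcirc ((567.236328125, 50.317955017089844), 26.645709991455078) [104.73804469 106.95429494]
plate n 1823 z 8.661537530199325 ((528.8694458007812, -187.30520629882812), (174.60357666015625, 76.04785919189453), 64.78501892089844)
fin 142 54.197869247006345 [ 512.9 -220.2   53.7] ((513.14794921875, -221.85824584960938), (44.17585754394531, 14.008844375610352), 64.43633270263672)
side disc [568.  52.] 96.3 29.967932080354345 knob 473 [565.6  55.3 103.7] [541.  26.  96.] [594.  80. 107.]
knobcirc ((567.5131225585938, 52.44912338256836), 26.93858528137207) [104.23836587 106.01216454]
plate n 1103 z 7.8574962826459345 ((529.3121337890625, -182.0447235107422), (175.50921630859375, 74.58568572998047), 64.7068862915039)
fin 75 52.48559425966607 [ 512.  -215.2   51.5] ((512.4819946289062, -216.6919708251953), (40.378353118896484, 11.816864967346191), 59.992393493652344)
```

```bash
cat >> h.py <<'E'
def go(p,yaw,s=None):
    """yaw: world angle (deg) of tool y, mod 180 nearest unless full given"""
    s=s or robot.state(); Rm=R.from_rotvec(s['tool_rot']).as_matrix()
    cur=np.degrees(np.arctan2(Rm[1,1],Rm[0,1]))
    y=np.radians(yaw); ty=np.array([np.cos(y),np.sin(y),0]); tz=np.array([0,0,-1.]); tx=np.cross(ty,tz)
    T=np.c_[tx,ty,tz]
    print('pos',np.round(s['tcp_pos'],1),'yaw',round(cur,1),'j6',round(s['joints'][5],2),'shift cm',np.round(Rm.T@(np.array(p)-s['tcp_pos'])/10,2),
      'turn deg',np.degrees(R.from_matrix(Rm.T@T).as_rotvec()).round(1),'F',np.round(s['contact_force'],1),'w',np.round(s['gripper_width'],1),'t',round(s['time_s'],2))
E
python3 -c "
from h import *
go((513,-221.5,120),154.6)"
```

```text
pos [ 234.7 -497.4  231.3] yaw 115.3 j6 -0.28 shift cm [-36.94  13.08  11.13] turn deg [  0.    0.  -39.3] F [-0.1 -0.1 -0.2] w 85.4 t 1.1
```

>>> apply_moves(
  series=[
    [[0,0,-10],[-6,2.1,1.8],0],
    [[0,0,-20],[-12,4.2,3.6],0],
    [[0,0,-30],[-18,6.4,5.4],0],
    [[0,0,-39.3],[-24,8.5,7.2],0],
    [[0,0,-39.3],[-30,10.6,9],0],
  ],
)

```text
time_s: 1.72
tcp_pos: [449.6, -284.3, 146.0]
tool_rot: [-1.68, 2.654, -0.001]
contact_force: [1.2, -1.2, 0.1]
gripper_width: 85.5
gripper_force: 0.0
```

```bash
python3 -c "
from h import *
go((513,-221.5,120),154.6)"
```

```text
pos [ 449.6 -284.3  146. ] yaw 154.7 j6 -0.17 shift cm [-8.39 -3.04  2.6 ] turn deg [-0.  -0.   0.1] F [ 1.2 -1.2  0.1] w 85.5 t 1.73
```

>>> apply_moves(
  series=[
    [[0,0,0],[-4,-1.5,1.3],0],
    [[0,0,0],[-8.4,-3,2.6],0],
    [[0,0,0],[-8.4,-3,2.6],0],
    [[0,0,0],[-8.4,-3,2.6],0],
    [[0,0,0],[-8.4,-3,2.6],0],
  ],
)

```text
time_s: 2.35
tcp_pos: [511.1, -223.6, 120.8]
tool_rot: [-1.676, 2.657, -0.001]
contact_force: [-0.7, 0.1, 0.1]
gripper_width: 85.8
gripper_force: 0.0
```

Run:
```python
from h import *
c=robot.camera('wrist'); cv2.imwrite('pics/w1.png',c['color'])
P=cloud(c); m=(np.hypot(P[:,0]-513,P[:,1]+221)<60)
F=P[m&(P[:,2]>46)&(P[:,2]<62)]
if len(F)>20: print(len(F),np.median(F[:,2]),cv2.minAreaRect(F[:,:2].astype(np.float32)))
go((513,-221.5,18),154.6)
```

```text
867 52.45456487852758 ((514.1100463867188, -220.38946533203125), (43.09272003173828, 13.471261978149414), 64.90998077392578)
pos [ 511.1 -223.6  120.8] yaw 154.5 j6 -0.31 shift cm [-0.27 -0.07 10.28] turn deg [-0.   0.  -0.1] F [ 0.6 -0.9 -0.5] w 85.5 t 2.4
```

View pics/w1.png

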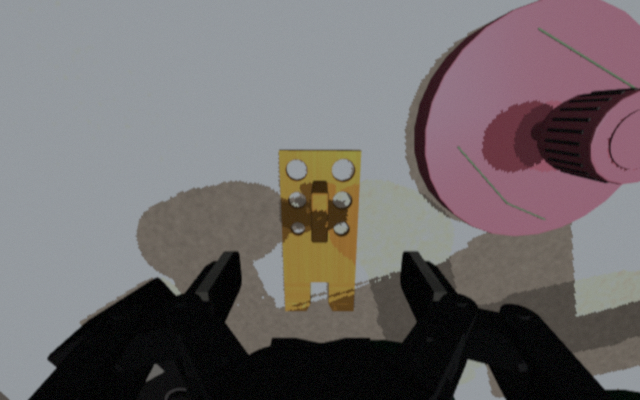

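The wrist view shows the fin at (320,212), upright in the image and midway between the fingers at (230,260) and (415,260). I'll descend and grip.

>>> apply_moves(
  series=[
    [[0,0,0],[-0.3,-0.1,4],0],
    [[0,0,0],[-0.3,-0.1,8],0],
    [[0,0,0],[-0.3,-0.1,10.2],0],
    [[0,0,0],[-0.3,-0.1,10.2],0],
    [[0,0,0],[-0.3,-0.1,10.2],0],
  ],
)

```text
time_s: 3.02
tcp_pos: [514.4, -221.2, 19.6]
tool_rot: [-1.676, 2.655, -0.003]
contact_force: [0.0, 0.7, -0.2]
gripper_width: 85.3
gripper_force: 0.0
```

>>> apply_moves(
  series=[
    [[0,0,0],[0,0,0],255],
    [[0,0,0],[0,0,0],255],
    [[0,0,0],[0,0,0],255],
    [[0,0,0],[0,0,0],255],
    [[0,0,0],[0,0,0],255],
  ],
  force=80,
)

```text
time_s: 3.65
tcp_pos: [514.1, -220.7, 18.6]
tool_rot: [-1.678, 2.656, -0.001]
contact_force: [0.5, -0.8, 1.4]
gripper_width: 13.2
gripper_force: 78.7
```

>>> apply_moves(
  series=[
    [[0,0,0],[0,0,0],255],
    [[0,0,0],[0,0,0],255],
    [[0,0,0],[0,0,-1],255],
    [[0,0,0],[0,0,-2.5],255],
    [[0,0,0],[0,0,-3.7],255],
  ],
)

```text
time_s: 4.28
tcp_pos: [513.7, -220.6, 56.3]
tool_rot: [-1.678, 2.656, -0.0]
contact_force: [1.3, 0.3, -3.8]
gripper_width: 13.1
gripper_force: 78.0
```

Run:
```python
from h import *
go((567-160*.429,51-160*.903,54),154.6)
```

```text
pos [ 513.7 -220.6   56.3] yaw 154.6 j6 -0.32 shift cm [-10.82   6.85   0.23] turn deg [-0.  0. -0.] F [ 1.3  0.3 -3.8] w 13.1 t 4.28
```

>>> apply_moves(
  series=[
    [[0,0,0],[-2.7,1.7,0],255],
    [[0,0,0],[-5.4,3.4,0],255],
    [[0,0,0],[-8.1,5.1,0],255],
    [[0,0,0],[-10.8,6.8,0],255],
    [[0,0,0],[-10.8,6.8,0],255],
  ],
)

```text
time_s: 4.9
tcp_pos: [498.6, -92.1, 56.0]
tool_rot: [-1.681, 2.653, 0.0]
contact_force: [0.6, -0.5, -3.2]
gripper_width: 13.2
gripper_force: 78.6
```

Run:
```python
from h import *
for n in('top','wrist','side'):
    c=robot.camera(n); cv2.imwrite(f'pics/{n}2.png',c['color'])
    dd=robot.cut_out(n,'plate')
    P=cloud(c,dd[0]['region']) if dd else cloud(c); B=P[(P[:,2]>40)&(P[:,2]<54)]
    if len(B)>20: print(n,len(B),np.median(B[:,2]),cv2.minAreaRect(B[:,:2].astype(np.float32)))
    (cc,r),z,K=stand(c,(567,51)); K=K[K[:,2]<115]
    if len(K)>50: print('knob',cv2.minEnclosingCircle(K[:,:2].astype(np.float32)))
go((567-100*.429,51-100*.903,54),154.6)
```

```text
top 12801 43.437925228416184 ((563.7486572265625, -72.65167236328125), (489.022705078125, 1087.1685791015625), 16.421829223632812)
wrist 8909 43.918366852762595 ((504.3653564453125, -81.74042510986328), (123.92878723144531, 76.43357849121094), 64.48468780517578)
side 18261 43.66378160812508 ((694.8536376953125, -217.30078125), (1326.1729736328125, 1248.0357666015625), 2.10543155670166)
knob ((567.2740478515625, 52.625301361083984), 27.396093368530273)
pos [498.7 -94.5  55.3] yaw 154.5 j6 -0.57 shift cm [-6.07  0.08  0.13] turn deg [-0.  -0.  -0.1] F [ 0.1 -0.7 -4.3] w 13.1 t 5.2
```

View pics/wrist2.png

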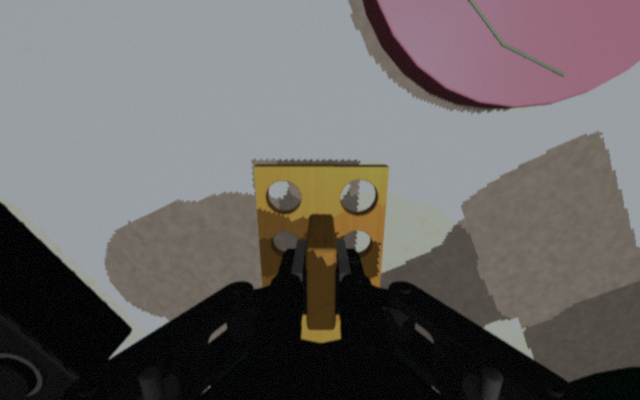

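The plate is held square (axis 64.5°, width centred on the TCP). I'll slide it under the knob and watch the force.

>>> apply_moves(
  series=[
    [[0,0,0],[-0.8,0.05,0.1],255],
    [[0,0,0],[-1.6,0.05,0.1],255],
    [[0,0,0],[-2.4,0.05,0.1],255],
    [[0,0,0],[-3.0,0.05,0.1],255],
    [[0,0,0],[-3.6,0.05,0.1],255],
  ],
)

```text
time_s: 5.82
tcp_pos: [513.9, -60.6, 54.2]
tool_rot: [1.678, -2.656, -0.0]
contact_force: [0.2, 1.2, -4.3]
gripper_width: 13.0
gripper_force: 78.6
```

Run:
```python
from h import *
go((567.2-100*.429,51.3-100*.903,54),154.6)
```

```text
pos [513.9 -60.6  54.2] yaw 154.6 j6 -0.63 shift cm [-2.4  -0.01  0.02] turn deg [ 0. -0. -0.] F [ 0.2  1.2 -4.3] w 13.0 t 5.83
```

>>> apply_moves(
  series=[
    [[0,0,0],[-0.6,0,0],255],
    [[0,0,0],[-1.2,0,0],255],
    [[0,0,0],[-1.8,0,0],255],
    [[0,0,0],[-2.1,0,0],255],
    [[0,0,0],[-2.1,0,0],255],
  ],
)

```text
time_s: 6.45
tcp_pos: [522.8, -42.0, 54.2]
tool_rot: [1.678, -2.656, -0.0]
contact_force: [-0.6, -0.6, -4.9]
gripper_width: 13.2
gripper_force: 78.6
```

Run:
```python
from h import *
for i in range(3):
  go((567.2-100*.429,51.3-100*.903,48),154.6); robot.camera('top')
```

```text
pos [522.8 -42.   54.2] yaw 154.6 j6 -0.66 shift cm [-0.33 -0.01  0.62] turn deg [ 0. -0. -0.] F [-0.6 -0.6 -4.9] w 13.2 t 6.45
pos [522.7 -42.2  54.2] yaw 154.6 j6 -0.66 shift cm [-0.35 -0.01  0.62] turn deg [ 0. -0. -0.] F [ 0.6  0.  -4.3] w 13.0 t 6.5
pos [522.6 -42.2  54.2] yaw 154.6 j6 -0.66 shift cm [-0.36 -0.01  0.62] turn deg [ 0. -0. -0.] F [-0.8  0.4 -3.9] w 13.0 t 6.55
```

Still no contact. I'll creep forward until the rod touches the bottom of the slot.

>>> apply_moves(
  series=[
    [[0,0,0],[-0.1,0,0],255],
    [[0,0,0],[-0.2,0,0],255],
    [[0,0,0],[-0.3,0,0],255],
    [[0,0,0],[-0.35,0,0],255],
    [[0,0,0],[-0.35,0,0],255],
  ],
)

```text
time_s: 7.22
tcp_pos: [524.2, -38.9, 54.2]
tool_rot: [1.678, -2.656, -0.0]
contact_force: [0.2, -0.5, -3.6]
gripper_width: 12.7
gripper_force: 78.6
```

>>> apply_moves(
  series=[
    [[0,0,0],[-0.05,0,0],255],
    [[0,0,0],[-0.1,0,0],255],
    [[0,0,0],[-0.15,0,0],255],
    [[0,0,0],[-0.15,0,0],255],
    [[0,0,0],[-0.15,0,0],255],
  ],
)

```text
time_s: 7.85
tcp_pos: [524.9, -37.7, 54.2]
tool_rot: [1.678, -2.656, 0.0]
contact_force: [0.6, 0.3, -3.8]
gripper_width: 13.1
gripper_force: 78.6
```

>>> apply_moves(
  series=[
    [[0,0,0],[-0.05,0,0],255],
    [[0,0,0],[-0.1,0,0],255],
    [[0,0,0],[-0.15,0,0],255],
    [[0,0,0],[-0.2,0,0],255],
    [[0,0,0],[-0.2,0,0],255],
  ],
)

```text
time_s: 8.48
tcp_pos: [525.0, -37.0, 54.3]
tool_rot: [1.676, -2.654, 0.001]
contact_force: [-1.9, -5.9, -1.0]
gripper_width: 13.0
gripper_force: 79.0
```

Run:
```python
from h import *
for i in range(3):
  go((567.2-100*.429,51.3-100*.903,48),154.6); robot.camera('top')
```

```text
pos [525.  -37.   54.3] yaw 154.6 j6 -0.67 shift cm [ 0.21 -0.02  0.63] turn deg [ 0.  -0.1 -0. ] F [-1.9 -5.9 -1. ] w 13.0 t 8.47
pos [525.1 -37.   54.4] yaw 154.6 j6 -0.67 shift cm [ 0.21 -0.02  0.64] turn deg [ 0.  -0.1 -0. ] F [-2.  -5.8 -1.1] w 12.9 t 8.53
pos [525.1 -37.   54.3] yaw 154.6 j6 -0.67 shift cm [ 0.21 -0.02  0.63] turn deg [ 0.  -0.1 -0. ] F [-2.2 -6.4 -1.9] w 13.2 t 8.57
```

The rod touches the slot bottom, which puts its axis at about (567.4, 52). I'll back off 2 mm and lower the plate.

>>> apply_moves(
  series=[
    [[0,0,0],[0.1,0,0],255],
    [[0,0,0],[0.2,0,0.1],255],
    [[0,0,0],[0.2,0,0.3],255],
    [[0,0,0],[0.2,0,0.5],255],
    [[0,0,0],[0.2,0,0.5],255],
  ],
)

```text
time_s: 9.25
tcp_pos: [524.9, -37.3, 48.9]
tool_rot: [-1.678, 2.656, 0.001]
contact_force: [1.0, 0.2, -4.3]
gripper_width: 12.8
gripper_force: 78.7
```

>>> apply_moves(
  series=[
    [[0,0,0],[0,0,0.05],255],
    [[0,0,0],[0,0,0.1],255],
    [[0,0,0],[0,0,0.1],255],
    [[0,0,0],[0,0,0.1],255],
    [[0,0,0],[0,0,0.1],255],
  ],
)

```text
time_s: 9.88
tcp_pos: [525.0, -37.5, 48.5]
tool_rot: [-1.678, 2.656, -0.0]
contact_force: [-1.5, 0.3, 0.4]
gripper_width: 13.3
gripper_force: 79.2
```

>>> apply_moves(
  series=[
    [[0,0,0],[0,0,0],0],
    [[0,0,0],[0,0,0],0],
    [[0,0,0],[0,0,0],0],
    [[0,0,0],[0,0,0],0],
    [[0,0,0],[0,0,-1],0],
  ],
)

```text
time_s: 10.5
tcp_pos: [524.3, -37.7, 58.0]
tool_rot: [1.677, -2.655, -0.001]
contact_force: [-0.6, -0.3, -0.6]
gripper_width: 85.5
gripper_force: 0.0
```

>>> apply_moves(
  series=[
    [[0,0,0],[0,0,-3],0],
    [[0,0,0],[0,0,-6],0],
    [[0,0,0],[0,0,-10],0],
    [[0,0,0],[0,0,-12],0],
    [[0,0,0],[0,0,-12],0],
  ],
)

```text
time_s: 11.12
tcp_pos: [526.0, -37.6, 180.6]
tool_rot: [-1.676, 2.652, -0.003]
contact_force: [-1.0, -0.4, -0.0]
gripper_width: 85.5
gripper_force: 0.0
```

Run:
```python
from h import *
for n in('top','wrist','side'):
    c=robot.camera(n); cv2.imwrite(f'pics/{n}3.png',c['color'])
    P=cloud(c); near=np.hypot(P[:,0]-525,P[:,1]+38)<60
    F=P[near&(P[:,2]>79)&(P[:,2]<92)]
    if len(F)>20: print(n,len(F),np.median(F[:,2]),cv2.minAreaRect(F[:,:2].astype(np.float32)))
    (cc,r),z,K=stand(c,(567,51)); K=K[(K[:,2]<110)&(np.hypot(K[:,0]-567,K[:,1]-51)<40)]
    if len(K)>50: print(n,'knob',cv2.minEnclosingCircle(K[:,:2].astype(np.float32)))
s=st(); print(s['joints'])
go((567.4,51.9,170),154.6)
```

```text
top 24 83.4518810396216 ((519.6290283203125, -37.26963806152344), (42.52065658569336, 12.193075180053711), 77.91254425048828)
top knob ((559.6593627929688, 43.143798828125), 24.306264877319336)
wrist 693 82.50566975426511 ((525.2178955078125, -36.853729248046875), (43.93031311035156, 13.5028076171875), 65.06622314453125)
wrist knob ((567.6658325195312, 51.905120849609375), 27.39670753479004)
side 116 83.72096879538225 ((525.3697509765625, -36.398624420166016), (43.625606536865234, 15.116493225097656), 64.75799560546875)
side knob ((567.638671875, 52.80609130859375), 27.66472053527832)
{'time_s': 11.275, 'joints': [0.226, 0.231, -0.061, -0.0, -1.28, -0.67], 'tcp_pos': [524.229, -37.596, 177.385], 'tool_rot': [1.677, -2.655, -0.001], 'contact_force': [-0.849, -0.554, -0.096], 'ft_torque': [-0.003, 0.039, -0.004], 'gripper_force': 0.0, 'gripper_width': 85.47}
[ 2.26256249e-01  2.31033834e-01 -6.13167409e-02 -4.65362801e-04
 -1.28002312e+00 -6.70299804e-01]
pos [524.2 -37.6 177.4] yaw 154.6 j6 -0.67 shift cm [-9.94 -0.05  0.73] turn deg [ 0.1 -0.  -0. ] F [-0.8 -0.6 -0.1] w 85.5 t 11.28
```

View pics/side3.png

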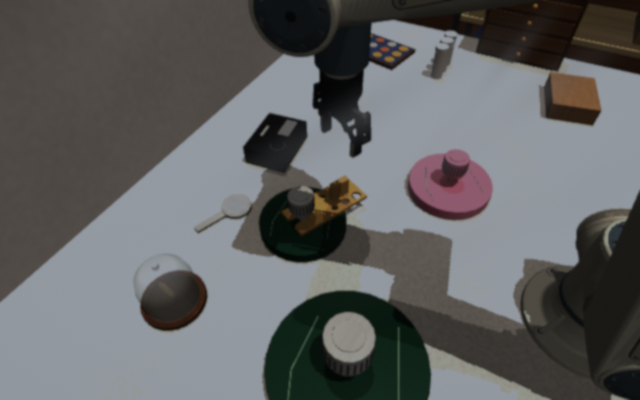

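The plate lies on the rod with its fin pointing away from the stand, and the knob is still raised. From the wrist view the seat is about 1.6 mm from the rod axis. Now I'll move over the knob and wind the wrist counterclockwise so there is room for a long clockwise stroke.

>>> apply_moves(
  series=[
    [[0,0,-10],[-2.5,-0.1,0],0],
    [[0,0,-20],[-5,-0.1,0],0],
    [[0,0,-30],[-7.5,-0.1,0],0],
    [[0,0,-40],[-9.9,-0.1,0],0],
    [[0,0,-50],[-9.9,-0.1,0],0],
  ],
)

```text
time_s: 11.9
tcp_pos: [568.1, 52.6, 176.4]
tool_rot: [2.647, -1.687, -0.003]
contact_force: [-0.2, -1.4, -1.4]
gripper_width: 85.4
gripper_force: 0.0
```

>>> apply_moves(
  series=[
    [[0,0,-10],[0,0,0],0],
    [[0,0,-20],[0,0,0],0],
    [[0,0,-30],[0,0,0],0],
    [[0,0,-40],[0,0,0],0],
    [[0,0,-50],[0,0,0],0],
  ],
)

```text
time_s: 12.52
tcp_pos: [567.7, 51.2, 176.8]
tool_rot: [3.113, -0.413, -0.004]
contact_force: [-0.6, -0.2, -0.3]
gripper_width: 85.5
gripper_force: 0.0
```

>>> apply_moves(
  series=[
    [[0,0,-10],[0,0,0],0],
    [[0,0,-20],[0,0,0],0],
    [[0,0,-30],[0,0,0],0],
    [[0,0,-40],[0,0,0],0],
    [[0,0,-50],[0,0,0],0],
  ],
)

```text
time_s: 13.15
tcp_pos: [567.6, 51.2, 176.8]
tool_rot: [-2.997, -0.942, 0.004]
contact_force: [0.3, 0.3, -0.4]
gripper_width: 85.5
gripper_force: 0.0
```

>>> apply_moves(
  series=[
    [[0,0,-10],[0,0,0],0],
    [[0,0,-20],[0,0,0],0],
    [[0,0,-30],[0,0,0],0],
    [[0,0,-40],[0,0,0],0],
    [[0,0,-40],[0,0,0],0],
  ],
)

```text
time_s: 13.78
tcp_pos: [567.8, 51.2, 177.1]
tool_rot: [-2.501, -1.9, 0.003]
contact_force: [-0.4, -0.0, 0.2]
gripper_width: 85.3
gripper_force: 0.0
```

Run:
```python
from h import *
c=robot.camera('wrist')
(cc,r),z,K=stand(c,(567,51)); K=K[(K[:,2]<110)&(np.hypot(K[:,0]-567,K[:,1]-51)<40)]
if len(K)>50: print('knob',len(K),cv2.minEnclosingCircle(K[:,:2].astype(np.float32)))
go((567.6,52,73),154.6-15)
```

```text
knob 3087 ((568.8994750976562, 53.836570739746094), 27.31871223449707)
pos [567.9  51.2 177.3] yaw -15.7 j6 2.5 shift cm [ 0.07 -0.03 10.43] turn deg [-1.000e-01 -1.000e-01 -1.553e+02] F [-0.4 -0.6  0. ] w 85.0 t 13.82
```

>>> apply_moves(
  series=[
    [[0,0,0],[0.1,0,4],0],
    [[0,0,0],[0.1,0,8],0],
    [[0,0,0],[0.1,0,10.4],0],
    [[0,0,0],[0.1,0,10.4],0],
    [[0,0,0],[0.1,0,10.4],0],
  ],
)

```text
time_s: 14.45
tcp_pos: [569.4, 52.4, 75.3]
tool_rot: [2.5, 1.901, 0.002]
contact_force: [0.6, -0.2, 0.3]
gripper_width: 85.2
gripper_force: 0.0
```

>>> apply_moves(
  series=[
    [[0,0,0],[0,0,0],255],
    [[0,0,0],[0,0,0],255],
    [[0,0,0],[0,0,0],255],
    [[0,0,0],[0,0,0],255],
    [[0,0,0],[0,0,0],255],
  ],
  force=60,
)

```text
time_s: 15.08
tcp_pos: [568.5, 52.6, 74.5]
tool_rot: [-2.5, -1.903, -0.001]
contact_force: [-4.0, 2.9, 4.5]
gripper_width: 52.1
gripper_force: 62.4
```

Run:
```python
from h import *
st()
```

```text
{'time_s': 15.075, 'joints': [0.366, 0.391, -0.112, -0.0, -1.068, 2.506], 'tcp_pos': [568.54, 52.587, 74.48], 'tool_rot': [-2.5, -1.903, -0.001], 'contact_force': [-3.97, 2.864, 4.486], 'ft_torque': [0.91, 1.107, -0.033], 'gripper_force': 62.44, 'gripper_width': 52.142}
```

>>> apply_moves(
  series=[
    [[0,0,0],[0,-0.05,0.2],255],
    [[0,0,0],[0,-0.05,0.4],255],
    [[0,0,0],[0,-0.05,0.6],255],
    [[0,0,0],[0,-0.05,0.7],255],
    [[0,0,0],[0,-0.05,0.7],255],
  ],
)

```text
time_s: 15.7
tcp_pos: [568.5, 52.6, 67.9]
tool_rot: [2.499, 1.903, 0.002]
contact_force: [-3.9, 2.4, 9.7]
gripper_width: 52.3
gripper_force: 63.1
```

>>> apply_moves(
  series=[
    [[0,0,0],[0,0,0.03],255],
    [[0,0,0],[0,0,0.06],255],
    [[0,0,0],[0,0,0.1],255],
    [[0,0,0],[0,0,0.1],255],
    [[0,0,0],[0,0,0.1],255],
  ],
)

```text
time_s: 16.32
tcp_pos: [568.6, 52.5, 67.7]
tool_rot: [2.499, 1.903, 0.002]
contact_force: [-5.3, 2.3, 13.1]
gripper_width: 52.5
gripper_force: 63.4
```

On the ledge, but pushing slightly too hard. I'll ease off a little and start turning clockwise.

>>> apply_moves(
  series=[
    [[0,0,0],[0,0,-0.08],255],
    [[0,0,7],[0,0,-0.08],255],
    [[0,0,14],[0,0,-0.08],255],
    [[0,0,20],[0,0,-0.08],255],
    [[0,0,20],[0,0,-0.08],255],
  ],
)

```text
time_s: 16.95
tcp_pos: [568.8, 52.3, 67.9]
tool_rot: [2.792, 1.438, 0.002]
contact_force: [-3.9, 2.0, 9.4]
gripper_width: 52.4
gripper_force: 63.4
```

Run:
```python
from h import *
st()
```

```text
{'time_s': 16.95, 'joints': [0.366, 0.397, -0.122, 0.001, -1.051, 2.156], 'tcp_pos': [568.827, 52.346, 67.94], 'tool_rot': [2.792, 1.438, 0.002], 'contact_force': [-3.885, 2.023, 9.42], 'ft_torque': [0.63, 1.118, -0.032], 'gripper_force': 63.352, 'gripper_width': 52.402}
```

>>> apply_moves(
  series=[
    [[0,0,5],[0,0,0],255],
    [[0,0,10],[0,0,0],255],
    [[0,0,15],[0,0,0],255],
    [[0,0,20],[0,0,0],255],
    [[0,0,20],[0,0,0],255],
  ],
)

```text
time_s: 17.58
tcp_pos: [569.0, 52.1, 67.9]
tool_rot: [2.999, 0.932, 0.003]
contact_force: [-3.2, 0.6, 7.9]
gripper_width: 52.6
gripper_force: 63.3
```

>>> apply_moves(
  series=[
    [[0,0,5],[0,0,0.02],255],
    [[0,0,10],[0,0,0.02],255],
    [[0,0,15],[0,0,0.02],255],
    [[0,0,20],[0,0,0.02],255],
    [[0,0,20],[0,0,0.02],255],
  ],
)

```text
time_s: 18.2
tcp_pos: [569.1, 51.7, 67.9]
tool_rot: [3.115, 0.397, 0.003]
contact_force: [-2.5, -0.3, 9.3]
gripper_width: 52.7
gripper_force: 63.3
```

>>> apply_moves(
  series=[
    [[0,0,5],[0,0,0],255],
    [[0,0,10],[0,0,0],255],
    [[0,0,15],[0,0,0],255],
    [[0,0,20],[0,0,0],255],
    [[0,0,20],[0,0,0],255],
  ],
)

```text
time_s: 18.82
tcp_pos: [569.0, 51.4, 67.9]
tool_rot: [3.136, -0.15, 0.003]
contact_force: [-2.3, -1.2, 9.2]
gripper_width: 52.4
gripper_force: 63.3
```

>>> apply_moves(
  series=[
    [[0,0,5],[0,0,0],255],
    [[0,0,10],[0,0,0],255],
    [[0,0,15],[0,0,0],255],
    [[0,0,15],[0,0,0],255],
    [[0,0,15],[0,0,0],255],
  ],
)

```text
time_s: 19.45
tcp_pos: [568.9, 51.1, 67.3]
tool_rot: [3.09, -0.557, 0.002]
contact_force: [-0.9, -1.3, 5.0]
gripper_width: 52.5
gripper_force: 63.2
```

Run:
```python
from h import *
st()
```

```text
{'time_s': 19.45, 'joints': [0.365, 0.397, -0.123, 0.003, -1.05, 0.848], 'tcp_pos': [568.878, 51.143, 67.31], 'tool_rot': [3.09, -0.557, 0.002], 'contact_force': [-0.947, -1.279, 5.02], 'ft_torque': [-0.997, 0.326, 0.013], 'gripper_force': 63.162, 'gripper_width': 52.489}
```

Force fell from 9 to 5 N and z dipped, so the lugs have found the gap. I'll push down without turning.

>>> apply_moves(
  series=[
    [[0,0,0],[0,0,0.3],255],
    [[0,0,0],[0,0,0.6],255],
    [[0,0,0],[0,0,0.9],255],
    [[0,0,0],[0,0,1.15],255],
    [[0,0,0],[0,0,1.15],255],
  ],
)

```text
time_s: 20.08
tcp_pos: [568.9, 51.1, 56.3]
tool_rot: [3.09, -0.556, 0.003]
contact_force: [-1.2, -1.6, 9.0]
gripper_width: 52.3
gripper_force: 63.5
```

>>> apply_moves(
  series=[
    [[0,0,0],[0,0,0.1],255],
    [[0,0,8],[0,0,0.1],255],
    [[0,0,16],[0,0,0.1],255],
    [[0,0,24],[0,0,0.1],255],
    [[0,0,24],[0,0,0.1],255],
  ],
  force=100,
)

```text
time_s: 20.7
tcp_pos: [568.7, 50.8, 56.4]
tool_rot: [2.906, -1.188, 0.004]
contact_force: [-6.4, -1.5, 16.3]
gripper_width: 51.4
gripper_force: 101.1
```

Run:
```python
from h import *
st()
```

```text
{'time_s': 20.7, 'joints': [0.365, 0.408, -0.139, 0.004, -1.024, 0.427], 'tcp_pos': [568.653, 50.816, 56.387], 'tool_rot': [2.906, -1.188, 0.004], 'contact_force': [-6.388, -1.514, 16.283], 'ft_torque': [-1.098, 2.254, -0.033], 'gripper_force': 101.146, 'gripper_width': 51.423}
```

>>> apply_moves(
  series=[
    [[0,0,8],[0,0,0],255],
    [[0,0,16],[0,0,0],255],
    [[0,0,24],[0,0,0],255],
    [[0,0,30],[0,0,0],255],
    [[0,0,30],[0,0,0],255],
  ],
)

```text
time_s: 21.32
tcp_pos: [568.1, 50.6, 56.4]
tool_rot: [2.499, -1.899, 0.003]
contact_force: [-6.5, -2.6, 18.6]
gripper_width: 51.5
gripper_force: 101.2
```

Run:
```python
from h import *
st()
```

```text
{'time_s': 21.325, 'joints': [0.365, 0.407, -0.139, 0.004, -1.025, -0.096], 'tcp_pos': [568.117, 50.635, 56.394], 'tool_rot': [2.499, -1.899, 0.003], 'contact_force': [-6.457, -2.646, 18.604], 'ft_torque': [-1.091, 2.977, 0.019], 'gripper_force': 101.2, 'gripper_width': 51.509}
```

>>> apply_moves(
  series=[
    [[0,0,8],[0,0,-0.05],255],
    [[0,0,16],[0,0,-0.05],255],
    [[0,0,24],[0,0,-0.05],255],
    [[0,0,30],[0,0,-0.05],255],
    [[0,0,30],[0,0,-0.05],255],
  ],
)

```text
time_s: 21.95
tcp_pos: [567.6, 50.8, 56.4]
tool_rot: [1.922, -2.482, 0.003]
contact_force: [-7.6, -2.6, 17.0]
gripper_width: 51.8
gripper_force: 101.3
```

Run:
```python
from h import *
st()
```

```text
{'time_s': 21.95, 'joints': [0.365, 0.407, -0.139, 0.003, -1.026, -0.619], 'tcp_pos': [567.566, 50.8, 56.39], 'tool_rot': [1.922, -2.482, 0.003], 'contact_force': [-7.604, -2.634, 17.038], 'ft_torque': [-0.73, 3.063, -0.045], 'gripper_force': 101.257, 'gripper_width': 51.816}
```

>>> apply_moves(
  series=[
    [[0,0,8],[0,0,0],255],
    [[0,0,16],[0,0,0],255],
    [[0,0,24],[0,0,0],255],
    [[0,0,24],[0,0,0],255],
    [[0,0,24],[0,0,0],255],
  ],
)

```text
time_s: 22.58
tcp_pos: [567.2, 51.0, 56.1]
tool_rot: [1.365, -2.827, 0.002]
contact_force: [-8.5, -2.3, 15.1]
gripper_width: 51.5
gripper_force: 101.5
```

Run:
```python
from h import *
st()
```

```text
{'time_s': 22.575, 'joints': [0.365, 0.407, -0.139, 0.002, -1.027, -1.037], 'tcp_pos': [567.204, 50.961, 56.125], 'tool_rot': [1.365, -2.827, 0.002], 'contact_force': [-8.466, -2.302, 15.053], 'ft_torque': [-0.283, 3.396, 0.032], 'gripper_force': 101.498, 'gripper_width': 51.465}
```

>>> apply_moves(
  series=[
    [[0,0,7],[0,0,0.02],255],
    [[0,0,14],[0,0,0.04],255],
    [[0,0,20],[0,0,0.05],255],
    [[0,0,20],[0,0,0.05],255],
    [[0,0,20],[0,0,0.05],255],
  ],
)

```text
time_s: 23.2
tcp_pos: [570.0, 52.7, 55.8]
tool_rot: [-0.859, 3.018, -0.002]
contact_force: [-2.3, 2.3, 8.3]
gripper_width: 51.7
gripper_force: 109.3
```

Run:
```python
from h import *
st()
```

```text
{'time_s': 23.2, 'joints': [0.367, 0.409, -0.138, 0.002, -1.02, -1.384], 'tcp_pos': [569.956, 52.699, 55.815], 'tool_rot': [-0.859, 3.018, -0.002], 'contact_force': [-2.348, 2.289, 8.285], 'ft_torque': [0.92, 0.486, 1.388], 'gripper_force': 109.301, 'gripper_width': 51.699}
```

Torque has jumped to 1.4 Nm, so the knob is at its firm stop. I'll release and back off upwards.

>>> apply_moves(
  series=[
    [[0,0,0],[0,0,0],0],
    [[0,0,0],[0,0,0],0],
    [[0,0,0],[0,0,0],0],
    [[0,0,0],[0,0,0],0],
    [[0,0,0],[0,0,-0.5],0],
  ],
)

```text
time_s: 23.82
tcp_pos: [567.7, 52.3, 59.1]
tool_rot: [0.854, -3.022, 0.0]
contact_force: [-1.2, 0.6, 0.1]
gripper_width: 85.4
gripper_force: 0.0
```

>>> apply_moves(
  series=[
    [[0,0,0],[0,0,-3],0],
    [[0,0,0],[0,0,-6],0],
    [[0,0,0],[0,0,-10],0],
    [[0,0,0],[0,0,-13],0],
    [[0,0,0],[0,0,-13],0],
  ],
)

```text
time_s: 24.45
tcp_pos: [569.7, 52.7, 192.7]
tool_rot: [-0.853, 3.017, -0.0]
contact_force: [1.1, -0.4, -0.2]
gripper_width: 85.5
gripper_force: 0.0
```

Run:
```python
from h import *
for n in('wrist','side'):
    c=robot.camera(n); cv2.imwrite(f'pics/{n}4.png',c['color'])
    P=cloud(c); F=P[(np.hypot(P[:,0]-525,P[:,1]+38)<45)&(P[:,2]>79)&(P[:,2]<92)]
    if len(F)>20: print(n,'fin',len(F),np.median(F[:,2]),cv2.minAreaRect(F[:,:2].astype(np.float32)))
    K=P[(np.hypot(P[:,0]-567.5,P[:,1]-52)<30)&(P[:,2]>78)&(P[:,2]<115)]
    if len(K)>50: print(n,'knob',np.percentile(K[:,2],[50,90]).round(1),cv2.minEnclosingCircle(K[:,:2].astype(np.float32)))
st()
```

```text
wrist fin 875 82.31334696174078 ((525.1036376953125, -36.23630905151367), (43.78521728515625, 14.217000007629395), 64.6316909790039)
wrist knob [83.  84.2] ((567.5999145507812, 52.36518478393555), 26.897384643554688)
side fin 117 83.3569230855113 ((525.7318115234375, -36.60923385620117), (43.884159088134766, 15.649600982666016), 66.2927017211914)
side knob [84.3 86.3] ((567.0595092773438, 51.36215591430664), 28.269763946533203)
{'time_s': 24.55, 'joints': [0.366, 0.31, 0.077, -0.0, -1.338, -1.386], 'tcp_pos': [567.929, 52.537, 189.354], 'tool_rot': [-0.854, 3.023, 0.001], 'contact_force': [0.343, 0.146, -0.732], 'ft_torque': [-0.023, 0.029, 0.02], 'gripper_force': 0.0, 'gripper_width': 85.349}
```

View pics/side4.png

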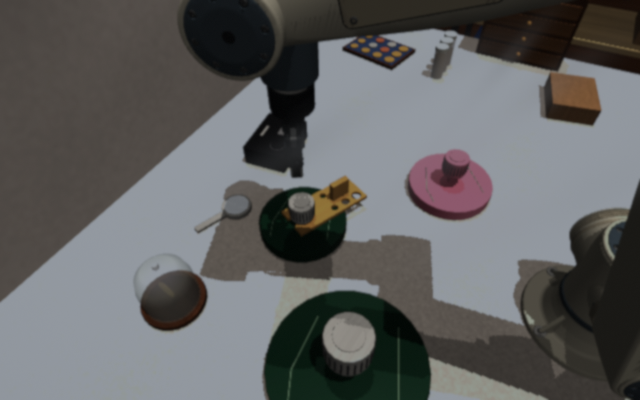

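The picture shows the knob low at (302,205), its top measured at about z 84, so the pad sits about 8 mm above the marble. It stayed down after release. The plate is flat and seated, and the counter box, dome and loupe haven't visibly moved. Handing in.

```bash
python3 -c "
from rig import robot
print(robot.close_job())"
```

```text
the job is handed in; nothing more can be done
None
```

I handed the job in at about 25 s of the 72 s allowed. The plate is seated on the smaller green stand, about 1.5 mm from the rod axis, with the knob turned to its firm stop (1.4 Nm) and staying down after release. The clamp force itself was not measured, and the hand-in gave no verdict.

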